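# Slacken the lamp-house clamp collar and shut the filter drawer

## Robot

A 6-joint arm with a two-finger parallel gripper is mounted at the origin on the work surface. World frame = base frame: x ahead of the robot, y to its left, z up, the work surface at z = 0. Lengths are in mm, angles in rad, forces in N, time in s.
With the tool pointing down it reaches from about 350 to 875 mm from the base axis. Payload 4.2 kg.
Tool frame: the origin (TCP) lies midway between the tips of the shut fingers; the grasp point (between the pads) lies 19 mm behind it; z points along the fingers, y is the direction in which the jaws open and shut (so a half turn about z gives the same grasp; the last joint's range is limited). The gripper opens to 85 mm and grips with 20 to 120 N. Pads are 22 mm wide; open, the fingers measure 114 mm over their backs; the gripper's body (76 mm by 85 mm) begins 54 mm behind the grasp point. The pads swing forward as they close: fully open they stand 13 mm farther back than shut.
Start: joints at [1.434, 0.385, 0.008, 0, -1.194, -0.259], TCP at [240.933, 576.672, 231.312] pointing down, gripper open.
Joint ranges: [-3.14, 3.14], [-1.21, 2.06], [-1.07, 1.41], [-3.16, 2.05], [-2.99, -0.16], [-3.1, 3.1]. Speed limits (rad/s): [2.79, 2.79, 3.14, 3.14, 3.14, 3.14].

## Interface

Orientations are given as a unit quaternion [x, y, z, w].
In Python, from bench import read_state, get_image, job_done, search_frame, regions_of gives the robot as it stands.
- The arm moves only by the tool servo_tool, never from a script. Its arguments are lists of equal length, an entry for each row: "turn": the turn, a rotation vector about the world's x, y, z in rad, a list of three; "dp": the shift along the world's x, y, z in m, a list of three; "fingers": the finger opening in m, from 0 to 0.0854. In form: {"turn": [[rx, ry, rz], ...], "dp": [[tx, ty, tz], ...], "fingers": [fingers, ...]}. A call has exactly 5 rows; each row shifts and turns the pose as measured when the row begins; what a row does not reach is not made up. A row lasts 1/8 s, in which the tool goes at most 62.5 mm and 10.7 degrees, less where a joint would pass 70% of its speed; a pose out of reach is approached as far as the arm can. A call is refused whole if a number of a shift passes 0.0625 or a number of a turn 0.188, either way. A call with a gripper value outside its range is refused whole. The fingers move at their own pace and stop on an object; the grip force is fixed at half the most. Time passes only in rows, so rows that do not move let the fingers close, or fill a call up. It gives the time, the measured TCP pose, the force and the opening at its end, in the units of the state.
- read_state(): the state, without advancing time (a new reading comes with each control period).
- get_image(name): name is "scene" or "top"; returns a dict with "img" (384x512x3 uint8, red, green, blue), "vfov" (degrees; the focal length in pixels is half the picture's height over the tangent of half this angle, whatever the lens; pixels are square), "cx", "cy" (the principal point, pixels), "world_from_camera" (4x4, takes a point from camera to world coordinates). Camera axes: x right, y down, z forward; pixel columns grow to the right and rows downward; lengths in mm; the calibration is good to about 2 mm. A picture is of the moment at which its call begins. There is no depth.
- job_done(): hands the job in, once; it reports no verdict.
Trained networks look in the newest picture that a camera, given by its name, has taken for a name from the list of things; names that differ only in an ending like _2 or _b are one class to them, and where a whole thing is asked for, a point or a joint stands for the part that bears it (a point fixed in the world has none). Each returns a list of dicts, best first, with "score" (0 to 1); they miss things now and then, are a little off and sometimes report something else, mostly with a low value. They report only what shows in the picture. A call takes as long as a camera call.
- search_frame(query, camera): "box" ([left, top, width, height] in pixels, round what is visible of it).
- regions_of(query, camera): "region" (384x512 bool, what is visible of it) and "box" ([left, top, width, height] in pixels, round what is visible of it).
The state is a dict: "clock": time; "joints": joint angles; "joint_vel": joint speeds; "joint_efforts": joint torques, N m; "position": TCP position; "ee_rot": TCP orientation; "contact_force": force on the tool from outside, world axes, zero at the start; "wrist_torque": the same for the moment, N m; "gripper_width": finger opening in mm.
Only numpy, scipy, OpenCV 4.12 (cv2) and the standard library are available. Lean on these libraries where they do the work, as an engineer would, in place of code of your own. Each camera call takes 0.05 s, during which the arm holds its last target. There are 200 camera calls.

## Task

Loosen the clamp collar on top of the microscope lamp house by rolling a fingertip round its knurled rim, anticlockwise seen from above, until its white mark has come round to the yellow band for the second time, and leave the middle of the mark within the band. Then push the filter drawer in the lamp house's side fully home with a fingertip. Grip and lift nothing, push without ramming, and leave the small bottle, the jar and the slide box where they stand.

Things in the scene. Friction and masses are not known exactly. Their poses are not given: they have to be found in the camera images.
- lamphouse: white microscope lamp house on a blue foot, fixed to the bench: 156 (its x) x 150 (its y) x 60 mm high; origin at the centre of its underside on the bench, z up. On its flat top, on the vertical axis through the origin, stands the clamp collar, over a 38 mm radius neck with a glass lens inside. The filter drawer sticks out of its -y side.
- collar_center (a point): centre of the collar's top face, 88 mm above the bench and on the collar's axis. The dark steel collar is a ring 91 mm in diameter over its 40 upright ribs (the knurl; each stands about 2 mm proud), bore 65 mm, and spans 64 to 88 mm above the bench, leaving a 4 mm gap over the lamp house's top. It cannot be lifted and stays at the same height as it turns. Axes as the lamp house's.
- collar_ring (a joint): collar angle in rad, growing anticlockwise seen from above. 0 (tight): the white mark is at the middle of the yellow band; it starts 0.7 to 3.5 past that, in the first turn. First return to the middle: 6.28, second: 12.57; the band reaches 0.35 to either side. Stop: 18.85. Friction about 0.06 N m, no spring: it stays where left; a fingertip pressed sideways on the ribs with 3 to 10 N drives it.
- white_mark (a point): centre of the white mark on the collar's top face, 10 mm (radially) x 16 mm, 38 mm from the axis; the three ribs beside it are white too. It turns with the collar.
- band_mid (a point): middle of the yellow band painted on the lamp house's top beside the collar on the lamp house's +x side, 60 mm from the collar's axis and 60 mm above the bench; the band is an arc about the collar's axis, 18 mm wide, 0.35 rad to either side.
- drawer_face (a point): centre of the front face of the grey filter drawer, 34 mm above the bench. The face is 92 mm wide (along the lamp house's x) and 40 mm high (14 to 54 mm above the bench), looks along the lamp house's -y, and the drawer behind it is 32 mm high and 86 mm wide. Axes as the lamp house's.
- filter_drawer (a joint): travel of the filter drawer in m: 0 is out (face 108 mm from the collar's axis), 0.030 fully home against a rigid stop (face 78 mm from the axis); it moves along the lamp house's +y, starts between 0 and 0.008, slides against about 2 N of friction and stays where it is left.
- oil_bottle: amber bottle with black cap, 28 mm in diameter, 70 mm high, upright on the bench; origin at the centre of its base. Leave alone.
- stain_jar: clear jar with a red lid, 44 mm in diameter, 60 mm high, upright on the bench; origin at the centre of its base. Leave alone.
- slide_box: blue slide box 90 x 60 x 32 mm, flat on the bench; origin at the centre of its underside, x along its length. Leave alone.

How it is judged:
By the outcome, as a careful person would: the job done as asked, in the order asked, and still so for the second after the job is handed in, with the robot touching nothing.
It also fails if it takes over 61 s, if anything falls off the work surface, if the arm or the gripper's body presses on something with over 40 N, if the wrist force passes 120 N, or if a joint passes its speed limit or range.

## Working session

There is one attempt and no reset: what is moved stays moved. The work goes in short steps, Python scripts to look and compute and a tool call to move; the robot and the scene stay as the last step left them, time stands still between calls to the robot, and variables do not carry over. Pictures are saved under pics/ and viewed, about 8 in all and at most 12, crops included, and the job is handed in when it is done.

Besides the shell and the picture viewer there is one more tool, called after ">>>" as name(argument=value, ...), one argument or row to a line, values as JSON. servo_tool: Moves the arm, as the interface text tells. Its arguments: {"type":"object","properties":{"turn":{"type":"array","items":{"type":"array","items":{"type":"number"}}},"dp":{"type":"array","items":{"type":"array","items":{"type":"number"}}},"fingers":{"type":"array","items":{"type":"number"}}},"required":["turn","dp","fingers"]}

```bash
mkdir -p pics; ls; cat > h.py <<'E'
import numpy as np,cv2
from bench import *
def snap(n,f=None,crop=None,s=1):
    d=get_image(n); im=d["img"]
    if f:
        o=im if crop is None else im[crop[1]:crop[1]+crop[3],crop[0]:crop[0]+crop[2]]
        cv2.imwrite("pics/"+f,cv2.resize(o[:,:,::-1],None,fx=s,fy=s,interpolation=cv2.INTER_CUBIC))
    return d
def foc(d): return d["img"].shape[0]/2/np.tan(np.radians(d["vfov"])/2)
def ray(d,u,v,z):
    T=np.array(d["world_from_camera"]);f=foc(d)
    r=T[:3,:3]@np.array([(u-d["cx"])/f,(v-d["cy"])/f,1]);o=T[:3,3]
    return o+r*(z-o[2])/r[2]
def proj(d,p):
    T=np.array(d["world_from_camera"]);f=foc(d)
    c=T[:3,:3].T@(np.array(p,float)-T[:3,3]); return np.array([d["cx"]+f*c[0]/c[2],d["cy"]+f*c[1]/c[2]])
E
python3 - <<'E'
from h import *
a=snap("scene","s0.png");b=snap("top","t0.png")
for d in(a,b): print(d["vfov"],np.round(d["world_from_camera"],3).tolist())
for q in ["lamphouse","collar_ring","white_mark","filter_drawer","oil_bottle","stain_jar","slide_box"]:
    for c in("top","scene"):
        print(q,c,[(round(r["score"],2),np.round(r["box"],1).tolist()) for r in search_frame(q,c)][:2])
s=read_state();print(s)
cv2.imwrite("pics/both0.png",np.hstack([a["img"],b["img"]])[:,:,::-1])
E
```

```text
pics
43.246625929762814 [[-0.534, 0.627, -0.566, 1172.763], [0.845, 0.395, -0.36, 447.375], [-0.002, -0.671, -0.741, 800.597], [0.0, 0.0, 0.0, 1.0]]
54.63459835516435 [[-0.01, -0.982, 0.189, 462.596], [-1.0, 0.011, 0.004, 92.607], [-0.006, -0.189, -0.982, 823.99], [0.0, 0.0, 0.0, 1.0]]
lamphouse top [(0.81, [259.3, 173.4, 97.1, 85.2]), (0.23, [284.7, 188.4, 39.8, 43.8])]
lamphouse scene [(0.66, [176.8, 144.1, 96.5, 82.2])]
collar_ring top [(0.82, [279.4, 189.1, 44.2, 42.2])]
collar_ring scene [(0.71, [209.3, 146.8, 37.5, 35.8])]
white_mark top [(0.65, [284.2, 186.4, 39.5, 49.5])]
white_mark scene [(0.97, [208.4, 148.8, 41.4, 33.4])]
filter_drawer top [(0.6, [330.7, 186.9, 24.6, 44.6]), (0.42, [309.0, 115.7, 45.9, 39.1])]
filter_drawer scene [(0.9, [178.3, 148.0, 30.7, 38.0])]
oil_bottle top [(0.48, [227.2, 250.2, 13.9, 11.1])]
oil_bottle scene [(0.79, [303.7, 168.3, 9.7, 27.2])]
stain_jar top [(0.69, [208.9, 195.2, 20.2, 22.2])]
stain_jar scene [(0.57, [280.8, 204.7, 24.5, 31.1])]
slide_box top [(0.72, [311.9, 119.4, 45.6, 30.2]), (0.65, [329.6, 185.1, 24.1, 44.4])]
slide_box scene [(0.7, [178.3, 143.7, 93.5, 79.1]), (0.61, [127.1, 202.3, 49.8, 41.7])]
{'clock': 0.8, 'joints': array([ 1.43357109e+00,  3.84668881e-01,  7.91639662e-03, -4.59976619e-05,
       -1.19401107e+00, -2.58595785e-01]), 'joint_vel': array([-5.89471959e-04,  4.30754829e-06,  1.74033515e-03,  1.21592318e-03,
        2.59333639e-04,  3.17052298e-04]), 'joint_efforts': array([-6.36320037e-04, -3.92029595e+01,  1.88606805e+01,  4.19027209e+00,
       -2.43378927e-04, -1.16941558e-05]), 'position': array([240.93720877, 576.66582029, 231.33047475]), 'ee_rot': array([ 9.80477891e-01, -1.96629358e-01, -2.23399573e-05, -1.50570566e-05]), 'contact_force': array([ 0.7490172 , -0.5692033 , -0.03870997]), 'wrist_torque': array([-0.02771007,  0.0589804 , -0.00536926]), 'gripper_width': 85.1464586312843}
```

View pics/t0.png

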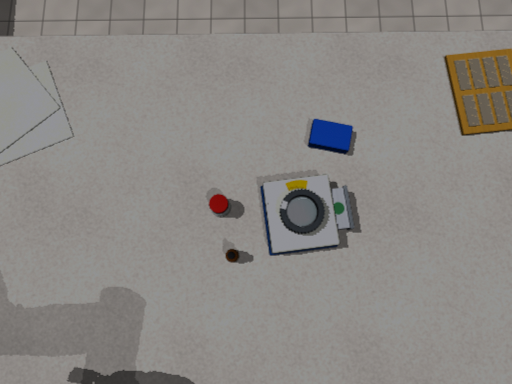

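View pics/s0.png

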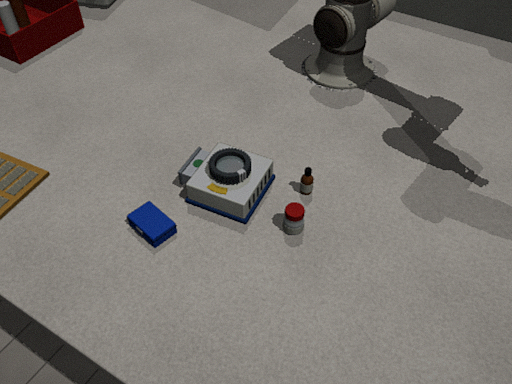

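The views show the lamp house near top px (302,212), with the band above the collar at (297,185). The white mark is on the collar's left at about (285,207), and the drawer sticks out on the right at (342,208). Next I fit the pose.

```bash
cat >> h.py <<'E'
from scipy.optimize import least_squares
def yel(im):
    r,g,b=[im[...,i].astype(int) for i in range(3)]
    return (r>120)&(g>90)&(b<g*0.45)&(r-g<90)
E
python3 - <<'E'
from h import *
a=snap("scene","s1.png",(165,130,125,100),5);b=snap("top","t1.png",(245,160,120,110),5)
A={}
for n,d in(("scene",a),("top",b)):
    m=yel(d["img"]); x0=(165,245)[n=="top"]; y0=(130,160)[n=="top"]
    v,u=np.nonzero(m); k=(u>x0)&(u<x0+125)&(v>y0)&(v<y0+110); print(n,k.sum(),u[k].mean(),v[k].mean())
    bp=ray(d,u[k].mean(),v[k].mean(),60); print("band",bp.round(1))
    r=regions_of("collar_ring",n)
    if r:
        x,y,w,h=r[0]["box"]; print("collar",r[0]["score"],[x,y,w,h],ray(d,x+w/2,y+h/2,80).round(1))
    # green dot etc
    r=regions_of("lamphouse",n)[0]["region"]
    cs=max(cv2.findContours(r.astype(np.uint8),0,1)[0],key=cv2.contourArea); print(cv2.minAreaRect(cs))
for q,z in(("oil_bottle",70),("stain_jar",60),("slide_box",32)):
    x,y,w,h=search_frame(q,"top")[0]["box"];print(q,ray(b,x+w/2,y+h/2,z).round())
E
```

```text
scene 103 216.92233009708738 188.75728155339806
band [627.8  12.1  60. ]
collar 0.69 [209.0, 145.9, 40.6, 39.3] [573.1   7.2  80. ]
((224.30001831054688, 179.60000610351562), (92.02229309082031, 69.2538833618164), 18.434947967529297)
top 149 296.4295302013423 184.29530201342283
band [627.5  12.7  60. ]
collar 0.71 [278.2, 188.9, 47.5, 45.1] [567.    5.3  80. ]
((307.46002197265625, 213.22000122070312), (75.23616027832031, 88.8125991821289), 81.8698959350586)
oil_bottle [482. 143.  70.]
stain_jar [583. 172.  60.]
slide_box [742. -75.  32.]
```

View pics/t1.png

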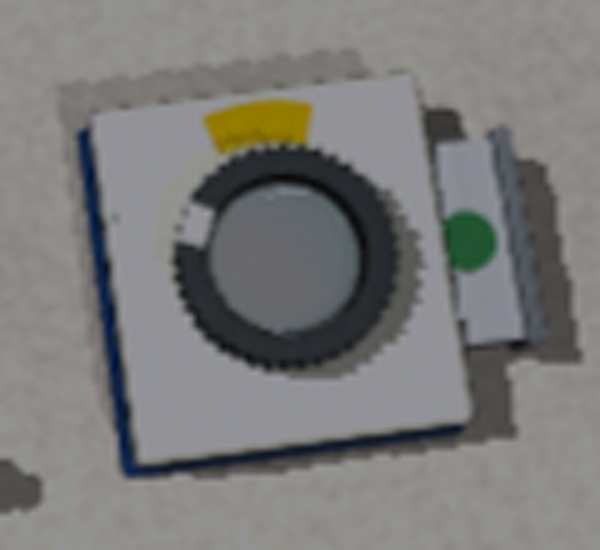

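View pics/s1.png

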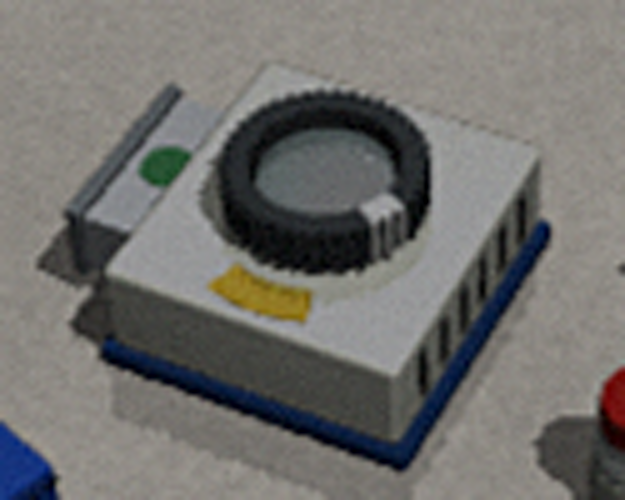

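The top crop shows the white top's corners at (92,115), (412,73), (470,420) and (135,467), and the mark at (195,226). The drawer's front lip runs from (500,130) to (535,345). I'll fit x, y and yaw to both views.

```bash
python3 - <<'E'
from h import *
a=get_image("scene");b=get_image("top")
# corners (+x+y),( +x -y),(-x -y),(-x +y)
L=np.array([[78,75],[78,-75],[-78,-75],[-78,75]])
T=np.array([[92,115],[412,73],[470,420],[135,467]])/5+[245,160]-.4
S=np.array([[395,378],[108,273],[270,65],[540,155]])/5+[165,130]-.4
def w(p,l,z):
    c,s=np.cos(p[2]),np.sin(p[2]);return [p[0]+c*l[0]-s*l[1],p[1]+s*l[0]+c*l[1],z]
def res(p,sets): return np.concatenate([proj(d,w(p,l,60))-q for d,Q in sets for l,q in zip(L,Q)])
for sets in([(b,T)],[(a,S)],[(b,T),(a,S)]):
    o=least_squares(res,[568,6,.1],args=(sets,),x_scale=[1,1,.01]);print(o.x.round(3),np.abs(o.fun).max().round(2))
p=o.x
print("bandpred",w(p,[60,0],0))
def mark(d,u,v):
    q=ray(d,u,v,88); return np.arctan2(q[1]-p[1],q[0]-p[0])-p[2],np.hypot(*(q[:2]-p[:2]))
print(mark(b,195/5+245-.4,226/5+160-.4),mark(a,383/5+165-.4,208/5+130-.4))
for u,v in((503,130),(535,345)): 
    q=ray(b,u/5+245-.4,v/5+160-.4,54)[:2]-p[:2];c,s=np.cos(p[2]),np.sin(p[2]);print("drawer",c*q[0]+s*q[1],-s*q[0]+c*q[1])
E
```

```text
[5.67709e+02 7.09600e+00 1.18000e-01] 3.76
[5.7048e+02 7.2420e+00 1.1300e-01] 4.42
[5.68746e+02 6.92900e+00 1.16000e-01] 4.28
bandpred [np.float64(628.345075462724), np.float64(13.852250681708075), 0]
(np.float64(1.155422227165826), np.float64(37.29508232402332)) (np.float64(1.1370384210352193), np.float64(37.47440822068012))
drawer 44.40517315052936 -103.66354213914694
drawer -46.95729818556774 -101.34042629707423
```

>>> servo_tool(
  dp=[
    [0.032,-0.0495,-0.01],
    [0.032,-0.0495,-0.01],
    [0.032,-0.0495,-0.01],
    [0.032,-0.0495,-0.01],
    [0.032,-0.0495,-0.01],
  ],
  turn=[
    [0,0,0.1],
    [0,0,0.1],
    [0,0,0.1],
    [0,0,0.1],
    [0,0,0.1],
  ],
  fingers=[0,0,0,0,0],
)

```text
clock: 1.98
position: [402.9, 326.3, 180.8]
ee_rot: [0.998, 0.064, 0.001, -0.002]
contact_force: [1.5, 0.5, 1.1]
gripper_width: 0.2
```

>>> servo_tool(
  dp=[
    [0.032,-0.0495,-0.01],
    [0.032,-0.0495,-0.01],
    [0.032,-0.0495,-0.01],
    [0.032,-0.0495,-0.01],
    [0,0,0],
  ],
  turn=[
    [0,0,0],
    [0,0,0],
    [0,0,0],
    [0,0,0],
    [0,0,0],
  ],
  fingers=[0,0,0,0,0],
)

```text
clock: 2.6
position: [536.1, 118.6, 140.3]
ee_rot: [0.998, 0.063, 0.002, -0.003]
contact_force: [-0.1, 0.4, -0.6]
gripper_width: 0.2
```

>>> servo_tool(
  dp=[
    [0.0125,-0.02,0],
    [0.0125,-0.02,-0.015],
    [0,0,-0.03],
    [0,0,-0.025],
    [0,0,0],
  ],
  turn=[
    [0,0,0],
    [0,0,0],
    [0,0,0],
    [0,0,0],
    [0,0,0],
  ],
  fingers=[0,0,0,0,0],
)

```text
clock: 3.22
position: [562.7, 80.0, 70.8]
ee_rot: [0.998, 0.064, 0.005, -0.004]
contact_force: [0.1, -0.8, 0.9]
gripper_width: 0.1
```

>>> servo_tool(
  dp=[
    [0.0005,-0.004,0],
    [0.0005,-0.004,0],
    [0.0005,-0.004,0],
    [0,-0.003,0],
    [0,-0.003,0],
  ],
  turn=[
    [0,0,0],
    [0,0,0],
    [0,0,0],
    [0,0,0],
    [0,0,0],
  ],
  fingers=[0,0,0,0,0],
)

```text
clock: 3.85
position: [566.5, 63.1, 75.1]
ee_rot: [0.998, 0.065, 0.009, -0.005]
contact_force: [-0.5, 5.2, -0.9]
gripper_width: 0.0
```

```bash
python3 - <<'E'
from h import *
a=snap("scene");b=snap("top")
f=lambda d,x,y:cv2.resize(d["img"][y:y+100,x:x+100],None,fx=4,fy=4,interpolation=cv2.INTER_CUBIC)
cv2.imwrite("pics/c2.png",np.hstack([f(a,180,110),f(b,245,160)])[:,:,::-1])
print(read_state()["position"],read_state()["contact_force"])
E
```

```text
[566.5177427   63.3695277   74.95942174] [-0.31650094  2.51039334  0.62973391]
```

View pics/c2.png

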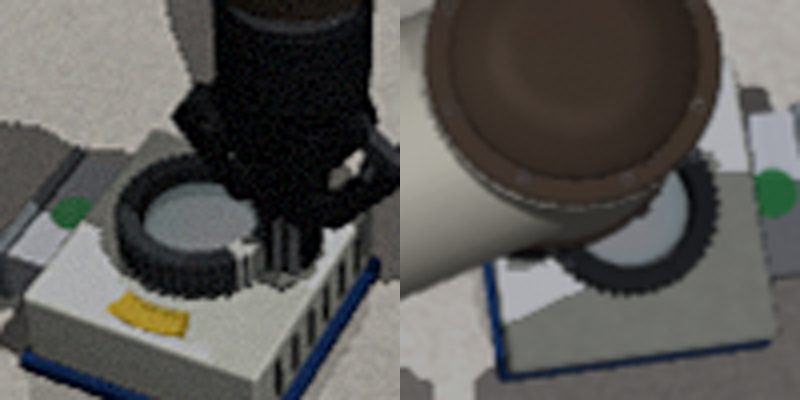

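The finger touches the collar's rim at +y with about 5 N. The mark is still at scene crop px (245,248). The pose drifts a little in z, so I'll plan the rows with a helper.

```bash
cat > plan.py <<'E'
import sys
from h import *
from scipy.spatial.transform import Rotation as Ro
C=np.array([568.5,7.]);YAW=.115;R=45.;A=11.;B=11.
def rho(ph): # TCP radius in house frame for shut-finger rectangle touching the collar
    u=np.array([np.cos(ph),np.sin(ph)])
    lo,hi=30,90
    for _ in range(40):
        m=(lo+hi)/2;q=np.abs(m*u)-[A,B];d=np.hypot(*np.maximum(q,0))
        lo,hi=(m,hi) if d<R else (lo,m)
    return lo
def W(ph,r): return C+r*np.array([np.cos(ph+YAW),np.sin(ph+YAW)])
def st():
    s=read_state();p=s["position"];e=p[:2]-C;ph=np.arctan2(e[1],e[0])-YAW
    des=Ro.from_quat([np.cos(.0575),np.sin(.0575),0,0]);er=(des*Ro.from_quat(s["ee_rot"]).inv()).as_rotvec()
    print("t",round(s["clock"],2),"pos",p.round(1),"phi",round(ph,3),"r",np.hypot(*e).round(1),"rho",round(rho(ph),1),"F",np.round(s["contact_force"],1),"roterr",er.round(4))
    return s,p,ph
if __name__=="__main__":
    s,p,ph=st(); n=int(sys.argv[1]);step=float(sys.argv[2]);press=float(sys.argv[3])
    cur=p[:2]
    for i in range(n):
        ph+=step/rho(ph); nx=W(ph,rho(ph)); t=W(ph,rho(ph)-press)
        print(i,((t-cur)/1000).round(4).tolist(),"phi",round(ph,2)); cur=nx
E
python3 plan.py 10 10 4
```

```text
t 3.95 pos [566.5  63.4  75. ] phi 1.491 r 56.4 rho 56.2 F [-0.3  2.5  0.6] roterr [-0.0108  0.0167 -0.0156]
0 [-0.0091, -0.0053] phi 1.67
1 [-0.0086, -0.0051] phi 1.85
2 [-0.0075, -0.0067] phi 2.02
3 [-0.0059, -0.0084] phi 2.19
4 [-0.004, -0.0096] phi 2.35
5 [-0.0018, -0.0104] phi 2.52
6 [0.0004, -0.0107] phi 2.68
7 [0.0028, -0.0106] phi 2.85
8 [0.0048, -0.01] phi 3.03
9 [0.0051, -0.0092] phi 3.2
```

>>> servo_tool(
  dp=[
    [-0.0091,-0.0053,-0.0012],
    [-0.0086,-0.0051,-0.0012],
    [-0.0075,-0.0067,-0.001],
    [-0.0059,-0.0084,-0.001],
    [-0.004,-0.0096,-0.001],
  ],
  turn=[
    [-0.003,0.004,-0.003],
    [-0.003,0.004,-0.003],
    [-0.003,0.004,-0.003],
    [-0.003,0.004,-0.003],
    [-0.002,0.003,-0.003],
  ],
  fingers=[0,0,0,0,0],
)

```text
clock: 4.58
position: [537.3, 52.7, 74.5]
ee_rot: [0.998, 0.059, 0.012, -0.015]
contact_force: [-16.5, 28.9, 13.3]
gripper_width: 0.1
```

```bash
cat >> plan.py <<'E'
    a=snap("scene","l.png",(170,120,125,100),4)
E
python3 plan.py 10 10 4
```

```text
t 4.58 pos [537.3  52.7  74.5] phi 2.055 r 55.4 rho 59.6 F [-16.5  28.9  13.3] roterr [-0.0314  0.0226 -0.004 ]
0 [-0.0079, -0.0051] phi 2.22
1 [-0.0035, -0.0098] phi 2.39
2 [-0.0014, -0.0105] phi 2.55
3 [0.0009, -0.0107] phi 2.72
4 [0.0032, -0.0105] phi 2.89
5 [0.005, -0.0098] phi 3.06
6 [0.0051, -0.0091] phi 3.24
7 [0.0051, -0.0086] phi 3.42
8 [0.0067, -0.0075] phi 3.59
9 [0.0084, -0.0059] phi 3.76
```

View pics/l.png

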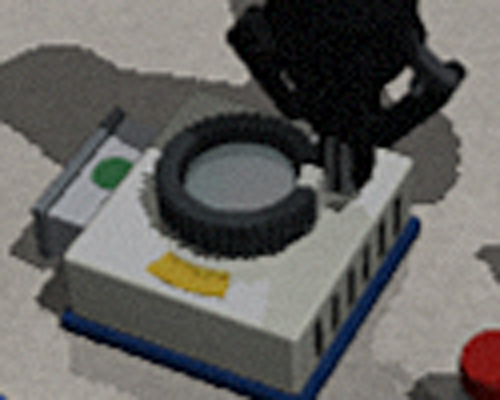

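The mark has moved round to crop px (312,178), so the collar turns. The force is too high because the fingertip is rounder than I modelled. I'll use a constant radius with a lighter press, and measure the mark automatically.

```bash
cat > m.py <<'E'
from plan import *
import json
def mark(d):
    g=cv2.GaussianBlur(d["img"].min(2),(3,3),0); out=[]
    th=np.arange(0,2*np.pi,.02); v=[]
    for t in th:
        v.append(np.mean([cv2.remap(g,*[np.float32([[x]]) for x in proj(d,[*W(t,r),88])],cv2.INTER_LINEAR)[0,0] for r in(36,38,40)]))
    v=np.array(v); k=v>105
    if not k.any(): return None,0,v.max()
    z=(np.exp(1j*th)*k).sum(); return round(np.angle(z)%(2*np.pi),2),round(k.sum()*.02,2),round(v.max())
def rows(n,step,press,r0=56.):
    s,p,ph=st(); cur=p[:2]
    for i in range(n):
        ph+=step/r0; print(i,((W(ph,r0-press)-cur)/1000).round(4).tolist(),round(ph,2)); cur=W(ph,r0)
if __name__=="__main__":
    for n in("scene","top"): print(n,"mark ang,width,max",mark(get_image(n)))
    rows(int(sys.argv[1]),float(sys.argv[2]),float(sys.argv[3]))
E
python3 m.py 10 10 2
```

```text
scene mark ang,width,max (np.float64(1.88), np.float64(0.38), 151)
top mark ang,width,max (None, 0, np.float64(49.0))
t 4.72 pos [535.5  51.6  74.3] phi 2.094 r 55.5 rho 59.8 F [-16.2  25.8  12. ] roterr [-0.0294  0.0185 -0.0035]
0 [-0.0063, -0.0076] 2.27
1 [-0.0045, -0.0089] 2.45
2 [-0.0028, -0.0096] 2.63
3 [-0.0011, -0.01] 2.81
4 [0.0007, -0.01] 2.99
5 [0.0025, -0.0097] 3.17
6 [0.0042, -0.0091] 3.34
7 [0.0057, -0.0082] 3.52
8 [0.0071, -0.0071] 3.7
9 [0.0082, -0.0057] 3.88
```

>>> servo_tool(
  dp=[
    [-0.0063,-0.0076,0],
    [-0.0045,-0.0089,-0.0005],
    [-0.0028,-0.0096,-0.0005],
    [-0.0011,-0.01,-0.0005],
    [0.0007,-0.01,-0.0005],
  ],
  turn=[
    [-0.006,0.004,0],
    [-0.006,0.004,0],
    [-0.006,0.004,0],
    [-0.006,0.003,0],
    [-0.005,0.003,0],
  ],
  fingers=[0,0,0,0,0],
)

```text
clock: 5.35
position: [512.0, 8.9, 72.5]
ee_rot: [0.998, 0.061, -0.008, -0.001]
contact_force: [-5.8, 2.7, 5.8]
gripper_width: -0.1
```

```bash
python3 m.py 10 10 2
```

```text
scene mark ang,width,max (np.float64(2.98), np.float64(0.38), 146)
top mark ang,width,max (np.float64(2.06), np.float64(1.82), 157)
t 5.45 pos [511.9   8.   72.2] phi 3.009 r 56.6 rho 56.5 F [-4.9 -0.9  6. ] roterr [-0.0003 -0.0169 -0.0067]
0 [0.0033, -0.0097] 3.19
1 [0.0044, -0.009] 3.37
2 [0.0059, -0.0081] 3.54
3 [0.0072, -0.0069] 3.72
4 [0.0083, -0.0055] 3.9
5 [0.0092, -0.004] 4.08
6 [0.0098, -0.0023] 4.26
7 [0.01, -0.0005] 4.44
8 [0.0099, 0.0013] 4.62
9 [0.0095, 0.003] 4.79
```

>>> servo_tool(
  dp=[
    [0.0036,-0.0097,0],
    [0.0046,-0.009,0],
    [0.006,-0.0081,0],
    [0.0073,-0.0069,0],
    [0.0084,-0.0055,0],
  ],
  turn=[
    [0,-0.004,-0.001],
    [0,-0.004,-0.001],
    [0,-0.004,-0.001],
    [0,-0.003,-0.001],
    [0,-0.002,-0.001],
  ],
  fingers=[0,0,0,0,0],
)

```text
clock: 6.08
position: [529.4, -37.9, 70.2]
ee_rot: [0.998, 0.057, -0.015, 0.003]
contact_force: [-9.6, -5.6, 8.4]
gripper_width: -0.1
```

>>> servo_tool(
  dp=[
    [0.0092,-0.0036,0],
    [0.0098,-0.0019,0],
    [0.01,-0.0001,0],
    [0.0099,0.0017,0],
    [0.0095,0.0033,0],
  ],
  turn=[
    [0,0,0],
    [0,0,0],
    [0,0,0],
    [0,0,0],
    [0,0,0],
  ],
  fingers=[0,0,0,0,0],
)

```text
clock: 6.7
position: [570.6, -53.7, 70.5]
ee_rot: [0.998, 0.056, -0.028, 0.011]
contact_force: [-0.9, -8.9, 1.2]
gripper_width: 0.3
```

```bash
python3 m.py 10 10 2.5
```

```text
scene mark ang,width,max (np.float64(5.02), np.float64(0.34), 147)
top mark ang,width,max (np.float64(5.89), np.float64(1.2), 140)
t 6.8 pos [572.3 -53.5  70.5] phi -1.622 r 60.6 rho 56.1 F [  1.3 -11.3  -0.4] roterr [ 0.0256 -0.051   0.0018]
0 [0.009, 0.0085] -1.44
1 [0.0084, 0.0055] -1.27
2 [0.0073, 0.0069] -1.09
3 [0.006, 0.0081] -0.91
4 [0.0044, 0.0091] -0.73
5 [0.0027, 0.0097] -0.55
6 [0.001, 0.01] -0.37
7 [-0.0008, 0.01] -0.19
8 [-0.0026, 0.0097] -0.02
9 [-0.0043, 0.0091] 0.16
```

```bash
sed -i 's/568.5,7\./568.5,5./' plan.py; sed -i 's/r0=56\./r0=58./' m.py; python3 -c "
from m import *
rows(10,10,2)"
```

```text
t 6.8 pos [572.3 -53.5  70.5] phi -1.62 r 58.6 rho 56.1 F [  1.3 -11.3  -0.4] roterr [ 0.0256 -0.051   0.0018]
0 [0.0094, 0.0041] -1.45
1 [0.0087, 0.005] -1.28
2 [0.0077, 0.0064] -1.1
3 [0.0065, 0.0077] -0.93
4 [0.0051, 0.0086] -0.76
5 [0.0035, 0.0094] -0.59
6 [0.0018, 0.0098] -0.41
7 [0.0001, 0.01] -0.24
8 [-0.0016, 0.0099] -0.07
9 [-0.0033, 0.0095] 0.1
```

>>> servo_tool(
  dp=[
    [0.0094,0.0041,0],
    [0.0087,0.005,0],
    [0.0077,0.0064,0],
    [0.0065,0.0077,0],
    [0.0051,0.0086,0],
  ],
  turn=[
    [0.006,-0.012,0],
    [0.006,-0.012,0],
    [0.006,-0.012,0],
    [0.006,-0.012,0],
    [0.004,-0.008,0],
  ],
  fingers=[0,0,0,0,0],
)

```text
clock: 7.42
position: [615.6, -27.4, 70.6]
ee_rot: [0.998, 0.055, 0.007, 0.002]
contact_force: [-0.1, -1.8, -0.1]
gripper_width: -0.0
```

>>> servo_tool(
  dp=[
    [0.0035,0.0094,0],
    [0.0018,0.0098,0],
    [0,0.01,0],
    [-0.0017,0.0099,0],
    [-0.0033,0.0095,0],
  ],
  turn=[
    [0.002,0,0],
    [0.002,0,0],
    [0.002,0,0],
    [0,0,0],
    [0,0,0],
  ],
  fingers=[0,0,0,0,0],
)

```text
clock: 8.05
position: [620.4, 27.2, 72.0]
ee_rot: [0.998, 0.057, 0.012, -0.002]
contact_force: [1.4, -1.6, -0.2]
gripper_width: 0.3
```

```bash
python3 m.py 10 10 2
```

```text
scene mark ang,width,max (None, 0, np.float64(49.333333333333336))
top mark ang,width,max (np.float64(0.93), np.float64(0.4), 169)
t 8.15 pos [620.   27.8  71.9] phi 0.302 r 56.3 rho 58.2 F [2.6 1.1 0.3] roterr [-0.0067  0.023  -0.0001]
0 [-0.0049, 0.0083] 0.47
1 [-0.0077, 0.0064] 0.65
2 [-0.0087, 0.005] 0.82
3 [-0.0094, 0.0034] 0.99
4 [-0.0099, 0.0018] 1.16
5 [-0.01, 0.0001] 1.34
6 [-0.0099, -0.0017] 1.51
7 [-0.0094, -0.0033] 1.68
8 [-0.0087, -0.0049] 1.85
9 [-0.0078, -0.0063] 2.03
```

>>> servo_tool(
  dp=[
    [-0.006,0.0085,0],
    [-0.0077,0.0064,0],
    [-0.0087,0.005,0],
    [-0.0094,0.0034,0],
    [-0.0099,0.0014,0],
  ],
  turn=[
    [-0.002,0.006,0],
    [-0.002,0.006,0],
    [-0.002,0.005,0],
    [-0.001,0.004,0],
    [0,0.002,0],
  ],
  fingers=[0,0,0,0,0],
)

```text
clock: 8.78
position: [584.3, 61.1, 73.0]
ee_rot: [0.998, 0.059, 0.01, -0.004]
contact_force: [3.9, 5.2, -1.3]
gripper_width: 0.1
```

>>> servo_tool(
  dp=[
    [-0.01,-0.0003,0],
    [-0.0099,-0.002,0],
    [-0.0094,-0.0036,0],
    [-0.0087,-0.0051,0],
    [-0.0078,-0.0065,0],
  ],
  turn=[
    [0,0,0],
    [0,0,0],
    [0,0,0],
    [0,0,0],
    [0,0,0],
  ],
  fingers=[0,0,0,0,0],
)

```text
clock: 9.4
position: [534.4, 53.5, 73.0]
ee_rot: [0.998, 0.059, 0.011, -0.01]
contact_force: [0.1, 3.9, 0.6]
gripper_width: -0.0
```

```bash
sed -i 's/r0=58\./r0=57./' m.py;python3 m.py 10 10 2
```

```text
scene mark ang,width,max (None, 0, np.float64(98.66666666666667))
top mark ang,width,max (None, 0, np.float64(49.333333333333336))
t 9.5 pos [533.4  52.3  72.8] phi 2.094 r 58.9 rho 59.8 F [-3.4  4.1  2.5] roterr [-0.0199  0.0182 -0.0029]
0 [-0.0049, -0.0096] 2.27
1 [-0.0045, -0.0089] 2.44
2 [-0.0029, -0.0096] 2.62
3 [-0.0012, -0.0099] 2.8
4 [0.0006, -0.01] 2.97
5 [0.0023, -0.0097] 3.15
6 [0.004, -0.0092] 3.32
7 [0.0055, -0.0084] 3.5
8 [0.0069, -0.0073] 3.67
9 [0.0081, -0.0059] 3.85
```

>>> servo_tool(
  dp=[
    [-0.0049,-0.0096,0],
    [-0.0045,-0.0089,0],
    [-0.0029,-0.0096,0],
    [-0.001,-0.01,0],
    [0.0006,-0.01,0],
  ],
  turn=[
    [-0.005,0.004,0],
    [-0.005,0.004,0],
    [-0.005,0.003,0],
    [-0.004,0.003,0],
    [-0.003,0.002,0],
  ],
  fingers=[0,0,0,0,0],
)

```text
clock: 10.12
position: [511.7, 3.3, 71.5]
ee_rot: [0.998, 0.058, -0.008, 0.002]
contact_force: [-2.1, 0.9, 0.4]
gripper_width: 0.2
```

```bash
python3 m.py 10 10 2
```

```text
scene mark ang,width,max (np.float64(4.46), np.float64(0.42), 158)
top mark ang,width,max (np.float64(2.13), np.float64(1.84), 157)
t 10.22 pos [511.7   2.6  71.4] phi -3.214 r 56.8 rho 56.1 F [-3.6 -2.1  1.6] roterr [ 0.0055 -0.017  -0.0005]
0 [0.0031, -0.0095] -3.04
1 [0.0049, -0.0088] -2.86
2 [0.0063, -0.0078] -2.69
3 [0.0076, -0.0066] -2.51
4 [0.0086, -0.0051] -2.34
5 [0.0094, -0.0036] -2.16
6 [0.0098, -0.0019] -1.99
7 [0.01, -0.0001] -1.81
8 [0.0099, 0.0016] -1.64
9 [0.0094, 0.0033] -1.46
```

>>> servo_tool(
  dp=[
    [0.0031,-0.0095,0],
    [0.0049,-0.0088,0],
    [0.0063,-0.0078,0],
    [0.0076,-0.0066,0],
    [0.0086,-0.0051,0],
  ],
  turn=[
    [0.001,-0.005,0],
    [0.001,-0.005,0],
    [0.001,-0.005,0],
    [0.001,-0.005,0],
    [0.001,-0.004,0],
  ],
  fingers=[0,0,0,0,0],
)

```text
clock: 10.85
position: [534.3, -41.1, 69.4]
ee_rot: [0.998, 0.057, -0.007, 0.003]
contact_force: [-6.0, -4.5, 3.8]
gripper_width: 0.0
```

```bash
python3 m.py 7 10 2
```

```text
scene mark ang,width,max (np.float64(5.53), np.float64(0.4), 149)
top mark ang,width,max (np.float64(4.87), np.float64(5.18), 160)
t 10.95 pos [535.1 -41.8  69.4] phi -2.305 r 57.4 rho 60.5 F [-4.6 -8.   2.4] roterr [ 0.0076 -0.0128  0.0019]
0 [0.0097, -0.0029] -2.13
1 [0.0099, -0.0016] -1.95
2 [0.01, 0.0002] -1.78
3 [0.0098, 0.0019] -1.6
4 [0.0093, 0.0036] -1.43
5 [0.0086, 0.0052] -1.25
6 [0.0075, 0.0066] -1.08
```

>>> servo_tool(
  dp=[
    [0.0097,-0.0029,0],
    [0.0099,-0.0016,0.0005],
    [0.01,0.0002,0.0005],
    [0.0035,0.001,0],
    [0,-0.0005,0],
  ],
  turn=[
    [0.002,-0.005,0],
    [0.002,-0.005,0],
    [0.002,-0.005,0],
    [0,0,0],
    [0,0,0],
  ],
  fingers=[0,0,0,0,0],
)

```text
clock: 11.58
position: [565.4, -55.0, 69.0]
ee_rot: [0.998, 0.055, -0.005, 0.005]
contact_force: [-0.2, -0.1, -0.5]
gripper_width: -0.1
```

```bash
python3 m.py 3 5 2
```

```text
scene mark ang,width,max (np.float64(6.25), np.float64(0.42), 153)
top mark ang,width,max (np.float64(5.73), np.float64(2.56), 165)
t 11.68 pos [565.3 -54.6  69.2] phi -1.739 r 59.6 rho 56.8 F [-0.  -1.8 -0.8] roterr [ 0.011  -0.0099  0.0038]
0 [0.0051, 0.0046] -1.65
1 [0.0047, 0.0024] -1.56
2 [0.0045, 0.0028] -1.48
```

>>> servo_tool(
  dp=[
    [0.001,-0.01,0],
    [0.004,-0.022,0],
    [0.007,-0.024,0],
    [0.007,-0.024,0],
    [0,0,0],
  ],
  turn=[
    [0.002,-0.002,0],
    [0.003,-0.003,0],
    [0.003,-0.003,0],
    [0.003,-0.002,0],
    [0,0,0],
  ],
  fingers=[0,0,0,0,0],
)

```text
clock: 12.3
position: [587.9, -136.8, 70.4]
ee_rot: [0.998, 0.057, 0.004, -0.0]
contact_force: [-0.5, 0.3, -0.4]
gripper_width: 0.4
```

```bash
python3 - <<'E'
from m import *
st();a=get_image("scene");b=get_image("top")
print(mark(a),mark(b))
f=lambda d,x,y:cv2.resize(d["img"][y:y+100,x:x+100],None,fx=4,fy=4,interpolation=cv2.INTER_CUBIC)
cv2.imwrite("pics/c3.png",np.hstack([f(a,170,110),f(b,260,160)])[:,:,::-1])
E
```

```text
t 12.3 pos [ 587.9 -136.8   70.4] phi -1.55 r 143.2 rho 56.0 F [-0.5  0.3 -0.4] roterr [-0.0014  0.0087  0.0008]
(np.float64(6.25), np.float64(0.46), 170) (np.float64(4.88), np.float64(2.62), 111)
```

View pics/c3.png

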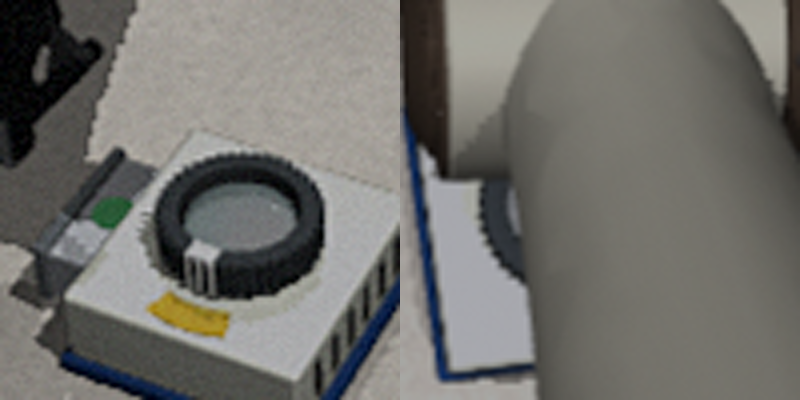

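The scene crop shows the mark at (202,268), lined up with the band at (190,315), and it measures 0.03 rad short of the middle. Now the drawer.

>>> servo_tool(
  dp=[
    [0,0,-0.018],
    [0,0,-0.019],
    [-0.001,0.006,0],
    [-0.001,0.006,0],
    [-0.001,0.005,0],
  ],
  turn=[
    [0,0.003,0],
    [0,0.003,0],
    [0,0.002,0],
    [0,0,0],
    [0,0,0],
  ],
  fingers=[0,0,0,0,0],
)

```text
clock: 13.02
position: [583.3, -114.6, 30.6]
ee_rot: [0.998, 0.06, -0.001, -0.001]
contact_force: [-0.9, -0.3, 0.3]
gripper_width: 0.1
```

>>> servo_tool(
  dp=[
    [-0.001,0.003,0],
    [-0.001,0.003,0],
    [-0.001,0.003,0],
    [-0.001,0.003,0],
    [-0.001,0.003,0],
  ],
  turn=[
    [0,0,0],
    [0,0,0],
    [0,0,0],
    [0,0,0],
    [0,0,0],
  ],
  fingers=[0,0,0,0,0],
)

```text
clock: 13.65
position: [580.0, -99.0, 32.3]
ee_rot: [0.998, 0.06, 0.002, -0.001]
contact_force: [1.0, -1.2, 0.0]
gripper_width: -0.1
```

```bash
cat > d.py <<'E'
from m import *
s,p,_=st();e=p[:2]-C;c,n=np.cos(YAW),np.sin(YAW);print("house xy",c*e[0]+n*e[1],-n*e[0]+c*e[1])
E
python3 d.py
```

```text
t 13.65 pos [580.  -99.   32.3] phi -1.576 r 104.7 rho 56.0 F [ 1.  -1.2  0. ] roterr [-0.0012  0.0037 -0.0051]
house xy -0.4952807997361841 -104.66262662955145
```

>>> servo_tool(
  dp=[
    [-0.0005,0.003,-0.0003],
    [-0.0005,0.003,-0.0003],
    [-0.0005,0.002,-0.0003],
    [-0.0005,0.002,-0.0003],
    [-0.0003,0.002,-0.0003],
  ],
  turn=[
    [0,0,0],
    [0,0,0],
    [0,0,0],
    [0,0,0],
    [0,0,0],
  ],
  fingers=[0,0,0,0,0],
)

```text
clock: 14.28
position: [578.3, -86.3, 31.9]
ee_rot: [0.998, 0.06, 0.003, -0.0]
contact_force: [0.7, -2.1, 1.4]
gripper_width: -0.3
```

>>> servo_tool(
  dp=[
    [-0.0003,0.002,-0.0003],
    [-0.0003,0.002,-0.0003],
    [-0.0003,0.002,-0.0003],
    [-0.0003,0.002,-0.0003],
    [-0.0003,0.002,-0.0003],
  ],
  turn=[
    [0,0,0],
    [0,0,0],
    [0,0,0],
    [0,0,0],
    [0,0,0],
  ],
  fingers=[0,0,0,0,0],
)

```text
clock: 14.9
position: [578.4, -86.2, 32.1]
ee_rot: [0.998, 0.061, 0.003, 0.006]
contact_force: [1.6, -10.6, 0.8]
gripper_width: 0.5
```

```bash
python3 d.py
```

```text
t 14.9 pos [578.4 -86.2  32.1] phi -1.578 r 91.7 rho 56.0 F [  1.6 -10.6   0.8] roterr [ 0.0109  0.007  -0.0066]
house xy -0.6747344692973716 -91.68572953222869
```

The drawer stopped dead at 10.6 N where home was expected. I'll back off and raise the arm clear.

>>> servo_tool(
  dp=[
    [0.001,-0.01,0],
    [0.003,-0.025,0],
    [0.003,-0.03,0.01],
    [0,-0.04,0.04],
    [0,-0.04,0.04],
  ],
  turn=[
    [0,0,0],
    [0,0,0],
    [0,0,0],
    [0,0,0],
    [0,0,0],
  ],
  fingers=[0,0,0,0,0],
)

```text
clock: 15.52
position: [579.3, -231.1, 117.2]
ee_rot: [0.998, 0.062, -0.006, 0.002]
contact_force: [1.0, 0.5, -0.3]
gripper_width: -0.0
```

>>> servo_tool(
  dp=[
    [0,-0.055,0.02],
    [0,-0.055,0.02],
    [0,-0.055,0],
    [0,-0.05,0],
    [0,0,0],
  ],
  turn=[
    [0,0,0],
    [0,0,0],
    [0,0,0],
    [0,0,0],
    [0,0,0],
  ],
  fingers=[0,0,0,0,0],
)

```text
clock: 16.15
position: [577.7, -453.0, 158.9]
ee_rot: [0.998, 0.061, -0.004, -0.0]
contact_force: [0.0, 0.4, -0.8]
gripper_width: 0.3
```

```bash
python3 - <<'E'
from m import *
st();a=get_image("scene");b=get_image("top")
print(mark(a),mark(b))
for q,z in(("oil_bottle",70),("stain_jar",60),("slide_box",32)):
    r=search_frame(q,"top")
    if r: x,y,w,h=r[0]["box"];print(q,ray(b,x+w/2,y+h/2,z).round())
f=lambda d,x,y:cv2.resize(d["img"][y:y+130,x:x+130],(400,400),interpolation=cv2.INTER_CUBIC)
cv2.imwrite("pics/c4.png",np.hstack([f(a,170,110),f(b,240,140)])[:,:,::-1])
E
```

```text
t 16.15 pos [ 577.7 -453.   158.9] phi -1.666 r 458.1 rho 56.3 F [ 0.   0.4 -0.8] roterr [-0.0001 -0.0086 -0.0075]
(np.float64(6.24), np.float64(0.4), 143) (np.float64(6.27), np.float64(0.42), 146)
oil_bottle [479. 146.  70.]
stain_jar [583. 172.  60.]
slide_box [742. -76.  32.]
```

View pics/c4.png

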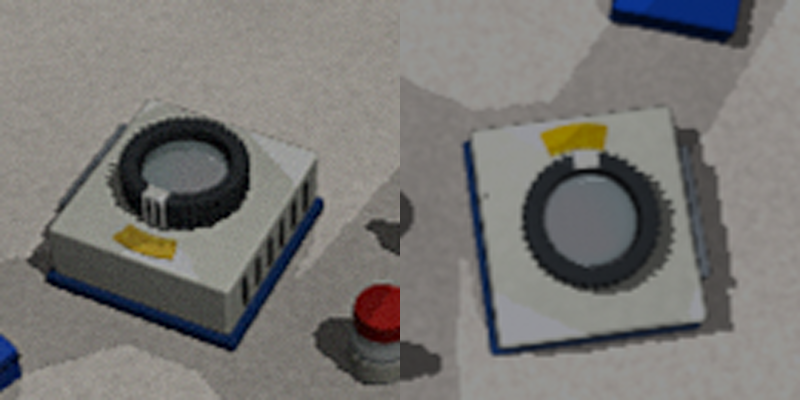

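Both views put the mark at the middle of the band (top crop px (587,158), band at (575,137)). Only a thin drawer lip shows beside the house at (695,205), so the drawer is shut. The other things haven't moved.

```bash
python3 -c "
from bench import *
print(job_done())"
```

```text
the job is handed in; nothing more can be done
None
```

The job is done and handed in at about 16 s on the robot's clock. No verdict was reported.

- **Collar:** I rolled the shut fingertips round the rim anticlockwise, from about 1.15 rad to about 12.55 rad. That is the mark's second return to the band. After I backed off, the two cameras put the mark 0.04 and 0.01 rad short of the band's middle, against a limit of 0.35.
- **Force on the collar:** The force was mostly 2 to 12 N. An early stretch pressed too hard, about 36 N total at the wrist, because I had modelled the fingertip too square. It was the finger touching, not the gripper body, and I eased off straight away.
- **Drawer:** I pushed it in at about 2 N until it stopped moving, and the force rose to 10.6 N at the expected home position. The final picture shows only the thin front lip outside the house.
- **Other objects:** The jar and slide box measure within 1 mm of where they were. The bottle measures about 4 mm off, which is roughly two pixels; nothing went near it, so I take this as detection noise.
- **Checks that disagreed:** While the arm was in the way, the top camera's automatic reading of the mark was wrong (too wide), so I ignored it. The first fit of the lamp house's pose was up to 4 pixels off at the corners, and I shifted its centre by 2 mm from the contact readings.

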